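Tip a carton into the date-stamp jig and stamp it

TASK

Date-stamp the red carton that stands on the grey jig, without picking it up: push high on its side with a fingertip so that it topples over towards the press and lies inside the yellow bay of the jig, then push it along by its foot end, under the press, until its top end is squarely home against the end stop. Then press the red knob down until the stamp pad bears firmly on the carton for a moment, and let the knob spring back up. Do not lift the carton, do not let the pad touch it before it is home, do not crush it with the press, and leave the honey jar, blue lid, petri dish and label box where they are.

Things in the scene. Friction and masses are not known exactly. Their poses are not given: they have to be found in the camera images.
- stamp_jig: Date-stamp jig, fixed: grey base plate, top face 12 mm above the table, x -65 to +85 mm, y -180 to +180 mm. Origin at table height under the lane's centre line, z up. The lane runs along its own -y axis: the carton's standing place (y about +140 mm), yellow bay, guide rails, press, end stop.
- rail_mouth (a point): Middle of the guide rails' mouth, on the plate (jig x 0, y -60 mm). The two aluminium rails, 16 mm high, stand 99 mm apart here and narrow to a channel 56 mm wide from y -94 mm to the stop.
- press_head (a point): Underside of the blue press head on the plunger's axis (jig x 0, y -115 mm), 86 mm above the table. The head reaches over the lane, x -20 to +75 mm, y -139 to -91 mm, up to 122 mm above the table; its column stands beside the lane at x +48 to +78 mm.
- stop_face (a point): Foot of the end stop's face (the carton's top end must come to rest against it), at jig x 0, y -150 mm, on the plate's top face. The face is that of a black rubber buffer, 40 mm wide and 22 mm high, on an aluminium bar 30 mm high.
- bay_centre (a point): Centre of the yellow outlined bay (only paint, no edge) on the plate's top face: jig x 0, y +32 mm. The bay is 100 mm wide (jig x -50 to +50) and 200 mm long (y -68 to +132).
- carton: Tall red carton, 42 (x) x 50 (y) x 168 mm (z, foot to top), 0.1 to 0.2 kg, loose, first standing on the jig's plate. Origin: centre of its foot face. Standing, its x axis points roughly along jig +y, so it topples over a 50 mm edge and then lies 42 mm high. Pushed near its top it tips, and falls once its top has moved about 40 mm; pushed low it slides.
- carton_top (a point): Centre of the carton's top face, 168 mm from the foot along its z axis (a thin tuck tab at one edge looks 6 mm higher and meets nothing).
- carton_mid (a point): Centre line of the carton, half-way up (84 mm from the foot).
- stamp: Sprung plunger of the press; moves straight down, up to 24 mm, and springs back. Origin: underside of its round black pad (32 mm across), at rest 68 mm above the table, 14 mm above a lying carton; jig x 0, y -115 mm. About 2 N starts it and 5.5 N brings the pad onto a lying carton; all further push bears on the carton.
- knob_top (a point): Top of the plunger's red knob (38 mm across, slightly domed, 20 mm high), where it is pressed down; at rest 168 mm above the table.
- honey: Open glass honey jar, 69 mm across, 88 mm high, loose; origin at the centre of its underside. Bystander.
- lid: Blue screw lid, 62 mm across, 14 mm high, loose; origin at the centre of its underside. Bystander.
- labels: Small box of labels, 54 x 78 x 28 mm, loose; origin at the centre of its underside. Bystander.
- dish: Petri dish, 95 mm across, 16 mm high, loose; origin at the centre of its underside. Bystander.
Not all that is in view belongs to the job. Leave any purple look-alike of the carton alone.

How it is judged:
By the outcome, as a careful person would: the job done as asked, in the order asked, and still so for the second after the job is handed in, with the robot touching nothing.
It also fails if it takes over 51 s, if anything falls off the work surface, if the arm or the gripper's body presses on something with over 40 N, if the wrist force passes 120 N, or if a joint passes its speed limit or range.

ROBOT

A 7-joint arm with a two-finger parallel gripper is mounted at the origin on a cart in front of the work surface, level with it; the furniture and walls round the work are solid. World frame = base frame: x ahead of the robot, y to its left, z up, the work surface at z = 0. Lengths are in m, angles in rad, forces in N, time in s.
With the tool pointing down it reaches from about 0.4 to 0.85 m from the base axis. Payload 10.4 kg.
Tool frame: the origin (TCP) lies midway between the tips of the shut fingers; the grasp point (between the pads) lies 19 mm behind it (manip.hold_point_z is the distance from the TCP to the grasp point, in m); z points along the fingers, y is the line along which they close (so a half turn about z gives the same grasp; the last joint's range is limited). The gripper opens to 85 mm and grips with 20 to 120 N. Pads are 22 mm wide; open, the fingers measure 114 mm over their backs; the gripper's body (76 mm by 85 mm) begins 54 mm behind the grasp point. The pads swing forward as they close: fully open they stand 13 mm farther back than shut.
Start: joints at [1.127, 0.332, -0.065, 1.46, 0.022, 1.35, -0.088], TCP at [0.255, -0.57, 0.205] pointing down, gripper open.
Joint ranges: [-2.6, 2.6], [-0.5, 2.12], [-1.47, 1.34], [0.16, 2.42], [-1.27, 4.41], [0.06, 2.06], [-2.6, 2.6]. Speed limits (rad/s): [2.22, 2.22, 2.79, 2.79, 3.14, 3.14, 3.14].

INTERFACE

Orientations are given as a unit quaternion [x, y, z, w].
In Python, from workcell import manip, eyes, job gives the robot as it stands.
- The arm moves only by the shell command python3 -m crank 'ROWS' [FORCE]. ROWS is JSON, a list that holds one entry, the list of rows, each a list of 7 numbers: the finger opening in cm, from 0 to 8.54, then the shift along the world's x, y, z in cm, then the turn, a rotation vector about the world's x, y, z in degrees. In form: [[[hand, x, y, z, ax, ay, az], ...]]. A call has 1 to 20 rows; each row shifts and turns the commanded pose from where the row before left it; what a row does not reach is not made up. A row lasts 1/8 s, in which the tool goes at most 62.5 mm and 10.7 degrees, less where a joint would pass 70% of its speed; a pose out of reach is approached as far as the arm can. A call with a gripper value outside its range is refused whole. The fingers move at their own pace and stop on an object; FORCE is the grip in N (left out, the last holds). Time passes only in rows, so rows that do not move let the fingers close. It gives the time, the measured TCP pose, the force, the opening and the grip force at its end, in the units of the state.
- manip.get_obs(): the state, without advancing time (a new reading comes with each control period).
- eyes.camera(name): name is "scene" or "top"; returns (picture, depth): 384x512x3 uint8, red, green, blue; 384x512 float32, m along the optical axis (not along the pixel's ray), 0 where there is no reading.
- eyes.camera_params(name): a dict with "fx", "fy", "cx", "cy" (pixels), "world_from_camera" (4x4, takes a point from camera to world coordinates). Camera axes: x right, y down, z forward; pixel columns grow to the right and rows downward; lengths in m; the calibration is good to about 2 mm. A picture is of the moment at which its call begins. camera_params takes no time and is no camera call.
- job.hand_in(): hands the job in; it is judged then, once.
The state is a dict: "clock": time; "joint_pos": joint angles; "joint_velocities": joint speeds; "tau": joint torques, N m; "position": TCP position; "ee_rot": TCP orientation; "ft_force": force on the tool from outside, world axes, zero at the start; "torque": the same for the moment, N m; "grip_width": opening from 0.0 (shut) to 1.0 (fully open); "grasp_force": force on a finger pad.
Only numpy, scipy, OpenCV 4.12 (cv2) and the standard library are available. Lean on these libraries where they do the work, as an engineer would, in place of code of your own. Each camera call takes 0.05 s, during which the arm holds its last target. There are 200 camera calls.

## Working session

There is one attempt and no reset: what is moved stays moved. The work goes in short steps, Python scripts to look and compute and a shell command to move; the robot and the scene stay as the last step left them, time stands still between calls to the robot, and variables do not carry over. Pictures are saved under pics/ and viewed, at most 10 in all, crops included, and the job is handed in when it is done.

```bash
mkdir -p pics; cat > h.py <<'E'
import numpy as np, cv2
from workcell import manip, eyes, job
def snap(c,tag):
    p,d=eyes.camera(c); np.savez(f'pics/{c}_{tag}.npz',p=p,d=d); cv2.imwrite(f'pics/{c}_{tag}.png',cv2.cvtColor(p,cv2.COLOR_RGB2BGR)); return p,d
def world(c,d):
    k=eyes.camera_params(c); v,u=np.mgrid[:384,:512]
    P=np.stack([(u-k['cx'])/k['fx']*d,(v-k['cy'])/k['fy']*d,d,np.ones_like(d)],-1)
    W=(P@np.array(k['world_from_camera']).T)[...,:3]; W[d==0]=np.nan; return W
def pix(c,X):
    k=eyes.camera_params(c); q=np.linalg.inv(np.array(k['world_from_camera']))@np.r_[X,1]
    return k['fx']*q[0]/q[2]+k['cx'],k['fy']*q[1]/q[2]+k['cy']
E
python3 - <<'E'
from h import *
a=snap('scene','0')[0]; b=snap('top','0')[0]
for c in('scene','top'): print(np.round(eyes.camera_params(c)['world_from_camera'],2).tolist())
o=manip.get_obs(); print(o['clock'],o['position'],o['ee_rot'],o['ft_force'])
E
```

```text
[[-0.48, -0.66, 0.57, 0.0], [-0.88, 0.36, -0.31, 0.46], [-0.0, -0.65, -0.76, 0.9], [0.0, 0.0, 0.0, 1.0]]
[[-0.01, -0.98, 0.17, 0.38], [-1.0, 0.01, -0.01, 0.16], [0.01, -0.17, -0.98, 1.34], [0.0, 0.0, 0.0, 1.0]]
0.1 [ 0.25518094 -0.57013905  0.20430427] [ 9.77946439e-01  2.08854884e-01 -1.42741745e-04 -6.16117206e-04] [ 1.09227931  0.57386699 -0.0544297 ]
```

View pics/scene_0.png

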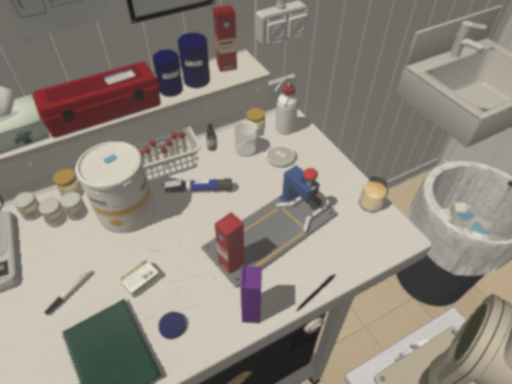

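View pics/top_0.png

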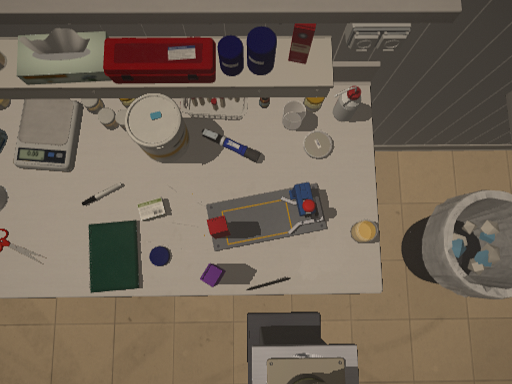

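Candidates for the carton: a red box on the jig (scene 230,243; top 218,227), a red box on the shelf (scene 226,38) and a purple one (scene 252,295). The one standing on the grey jig plate fits. I'll confirm it and measure the jig in an enlarged crop.

```bash
python3 - <<'E'
from h import *
z=np.load('pics/top_0.npz'); p,d=z['p'],z['d']; W=world('top',d)
c=cv2.cvtColor(p[170:260,195:340],cv2.COLOR_RGB2BGR); cv2.imwrite('pics/crop1.png',cv2.resize(c,None,fx=5.5,fy=5.5,interpolation=cv2.INTER_CUBIC))
# plate: height about 12mm, grey
roi=np.zeros(d.shape,bool); roi[175:260,195:340]=1
m=roi&(abs(W[...,2]-.012)<.005); m=cv2.morphologyEx(m.astype('u1'),cv2.MORPH_OPEN,np.ones((3,3)))
n,l,s,_=cv2.connectedComponentsWithStats(m); i=1+s[1:,4].argmax(); 
m2=roi&(W[...,2]>.007)&(cv2.dilate((l==i).astype('u1'),np.ones((9,9)))>0)
print('plate rect',cv2.minAreaRect((W[l==i][:,:2]*1000).astype('f4')), s[i])
hsv=cv2.cvtColor(p,cv2.COLOR_RGB2HSV); red=((hsv[...,0]<8)|(hsv[...,0]>172))&(hsv[...,1]>150)&roi
for nm,mm in (('carton top',red&(abs(W[...,2]-.18)<.008)&(W[...,1]>.1)),('knob',red&(W[...,2]>.15))):
    Q=W[mm]; print(nm,len(Q))
    for sel in (Q,):
        r=cv2.minAreaRect((sel[:,:2]*1000).astype('f4')); print(r, np.nanmedian(sel,0))
v,u=np.where(red&(W[...,2]>.13)); print([(a,b,np.round(W[b,a]*1000)) for a,b in list(zip(u,v))[::12]])
E
```

```text
plate rect ((536.965576171875, 147.03353881835938), (150.45477294921875, 281.73028564453125), 10.578704833984375) [ 207  191   92   59 2728]
carton top 263
((499.5347595214844, 250.0377197265625), (39.21287155151367, 49.070518493652344), 12.623483657836914) [0.49871955 0.25025758 0.18097239]
knob 398
((526.8184204101562, 126.99777221679688), (39.397216796875, 301.0977478027344), 12.531189918518066) [0.5070169  0.23918738 0.17943078]
[(np.int64(306), np.int64(199), array([571.,   1., 163.])), (np.int64(308), np.int64(201), array([565.,  -4., 165.])), (np.int64(310), np.int64(202), array([561.,  -9., 169.])), (np.int64(311), np.int64(203), array([559., -12., 167.])), (np.int64(311), np.int64(204), array([556., -11., 168.])), (np.int64(311), np.int64(205), array([553., -11., 169.])), (np.int64(311), np.int64(206), array([550., -12., 166.])), (np.int64(311), np.int64(207), array([547., -11., 171.])), (np.int64(311), np.int64(208), array([544., -11., 170.])), (np.int64(313), np.int64(209), array([542., -17., 162.])), (np.int64(310), np.int64(211), array([537.,  -9., 162.])), (np.int64(215
[... 643 characters left out ...]
64(222), np.int64(225), array([498., 236., 182.])), (np.int64(216), np.int64(226), array([496., 253., 179.])), (np.int64(210), np.int64(227), array([493., 269., 181.])), (np.int64(222), np.int64(227), array([493., 236., 184.])), (np.int64(216), np.int64(228), array([491., 253., 179.])), (np.int64(209), np.int64(229), array([488., 272., 180.])), (np.int64(221), np.int64(229), array([487., 239., 182.])), (np.int64(214), np.int64(230), array([485., 258., 180.])), (np.int64(226), np.int64(230), array([486., 226., 167.])), (np.int64(220), np.int64(231), array([482., 242., 178.])), (np.int64(217), np.int64(232), array([480., 251., 173.])), (np.int64(212), np.int64(234), array([476., 266., 156.]))]
```

View pics/crop1.png

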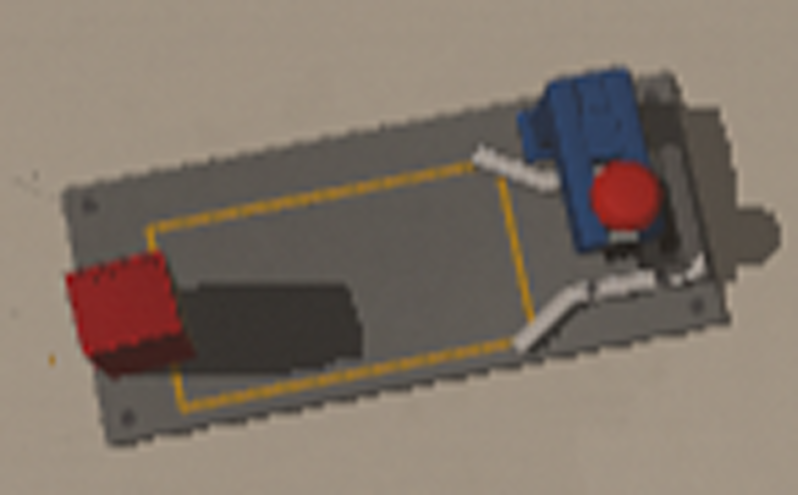

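The crop confirms it: the red carton stands at the left end of the grey plate (crop 128,310), and the knob is at crop (626,195). I read the plate corners as (65,190), (672,75), (728,322), (110,443) and the bay corners as (150,228), (497,165), (532,345), (182,408).

```bash
cat >> h.py <<'E'
def ray(c,u,v,z):
    k=eyes.camera_params(c); T=np.array(k['world_from_camera']); r=T[:3,:3]@[(u-k['cx'])/k['fx'],(v-k['cy'])/k['fy'],1]
    return T[:3,3]+r*(z-T[2,3])/r[2]
E
python3 - <<'E'
from h import *
f=lambda q,z:ray('top',(q[0]+.5)/5.5-.5+195,(q[1]+.5)/5.5-.5+170,z)[:2]*1000
img=[(65,190),(672,75),(728,322),(110,443),(150,228),(497,165),(532,345),(182,408)]
J=np.array([(85,180),(85,-180),(-65,-180),(-65,180),(50,132),(50,-68),(-50,-68),(-50,132)],float)
Q=np.array([f(q,.012) for q in img])
a=J-J.mean(0);b=Q-Q.mean(0);th=np.arctan2((a[:,0]*b[:,1]-a[:,1]*b[:,0]).sum(),(a*b).sum())
R=np.array([[np.cos(th),-np.sin(th)],[np.sin(th),np.cos(th)]]);t=Q.mean(0)-R@J.mean(0)
print('th',np.degrees(th),'t',t);print(np.round(Q-(J@R.T+t),1).tolist())
print('knob expected',R@[0,-115]+t,'seen',f((626,195),.163))
np.savez('jig.npz',R=R,t=t,th=th)
z=np.load('pics/top_0.npz');p,d=z['p'],z['d'];W=world('top',d)
hsv=cv2.cvtColor(p,cv2.COLOR_RGB2HSV);red=((hsv[...,0]<8)|(hsv[...,0]>172))&(hsv[...,1]>150)
m=red&(abs(W[...,2]-.18)<.012)&(W[...,1]>.1)&(W[...,0]<.6);m[:190]=0
B=cv2.boxPoints(cv2.minAreaRect((W[m][:,:2]*1000).astype('f4')));print('carton top jig',np.round((B-t)@R,1).tolist(),(B.mean(0)-t)@R)
# from crop corners
print('crop corners',[np.round((f(q,.18)-t)@R,1).tolist() for q in [(67,275),(162,253),(184,335),(92,357)]])
for y in(200,180,168,161,150,100,0,-60): print(y,np.round(R@[0,y]+t,1))
E
```

```text
th 10.15257303271624 t [532.03132775 106.6119221 ]
[[-1.1, -2.1], [-0.8, 0.3], [2.7, 0.2], [1.9, -2.0], [2.3, 2.5], [1.4, -0.6], [-4.2, -0.3], [-2.2, 2.0]]
knob expected [552.30237835  -6.5873911 ] seen [553.64736506  -4.78058624]
carton top jig [[-27.4, 170.6], [-25.2, 121.6], [13.9, 123.2], [11.8, 172.3]] [ -6.70606612 146.90818578]
crop corners [[12.3, 172.2], [14.3, 123.7], [-28.1, 120.3], [-30.3, 167.0]]
200 [496.8 303.5]
180 [500.3 283.8]
168 [502.4 272. ]
161 [503.7 265.1]
150 [505.6 254.3]
100 [514.4 205. ]
0 [532.  106.6]
-60 [542.6  47.6]
```

```bash
python3 - <<'E'
from h import *
z=np.load('pics/top_0.npz');W=world('top',z['d']);j=np.load('jig.npz')
for v in(220,223,226,229): print(v,[(u,int(W[v,u,2]*1000),int((((W[v,u,:2]*1000)-j['t'])@j['R'])[1]),z['p'][v,u].tolist()) for u in range(206,231,2)])
s=np.load('pics/scene_0.npz');c=cv2.cvtColor(s['p'][205:280,200:275],cv2.COLOR_RGB2BGR);cv2.imwrite('pics/crop2.png',cv2.resize(c,None,fx=7,fy=7,interpolation=cv2.INTER_CUBIC))
W=world('scene',s['d']);m=np.zeros(W.shape[:2],bool);m[205:280,205:255]=1
P=(W[...,:2]*1000-j['t'])@j['R'];
for lo,hi in((.172,.19),(.1,.165),(.03,.09)):
    q=P[m&(W[...,2]>lo)&(W[...,2]<hi)]; r=cv2.minAreaRect(q.astype('f4'));print(lo,len(q),cv2.boxPoints(r).round().tolist(),np.percentile(q,[2,98],axis=0).round().tolist())
E
```

```text
220 [(206, 0, 188, [147, 131, 116]), (208, 187, 168, [130, 33, 31]), (210, 183, 163, [126, 36, 35]), (212, 180, 158, [97, 36, 32]), (214, 180, 152, [133, 36, 35]), (216, 180, 147, [134, 38, 35]), (218, 180, 142, [132, 36, 35]), (220, 180, 136, [130, 37, 36]), (222, 180, 131, [127, 34, 32]), (224, 180, 125, [128, 34, 32]), (226, 124, 122, [71, 66, 57]), (228, 14, 120, [94, 89, 84]), (230, 10, 113, [94, 88, 83])]
223 [(206, -1, 190, [157, 146, 130]), (208, 182, 170, [135, 31, 30]), (210, 183, 164, [136, 38, 35]), (212, 183, 159, [136, 37, 35]), (214, 176, 154, [135, 37, 36]), (216, 181, 148, [132, 35, 34]), (218, 178, 143, [132, 37, 36]), (220, 175, 138, [130, 36, 35]), (222, 179, 132, [130, 36, 34]), (224, 179, 127, [129, 36, 34]), (226, 180, 122, [74, 40, 35]), (228, 17, 121, [55, 50, 46]), (230, 14, 115, [54, 50, 47])]
226 [(206, 5, 191, [160, 148, 133]), (208, 180, 171, [132, 63, 58]), (210, 181, 166, [135, 37, 35]), (212, 184, 160, [136, 38, 36]), (214, 181, 155, [137, 38, 36]), (216, 178, 150, [135, 35, 34]), (218, 183, 144, [132, 35, 35]), (220, 179, 139, [133, 37, 35]), (222, 1
[... 184 characters left out ...]
, (208, 0, 187, [146, 132, 118]), (210, 183, 167, [137, 36, 35]), (212, 181, 162, [135, 37, 36]), (214, 180, 157, [135, 37, 35]), (216, 182, 151, [134, 36, 34]), (218, 179, 146, [132, 35, 35]), (220, 180, 141, [133, 36, 35]), (222, 179, 135, [132, 37, 35]), (224, 179, 130, [132, 36, 34]), (226, 180, 124, [140, 34, 33]), (228, 149, 120, [61, 48, 40]), (230, 12, 119, [55, 52, 48])]
0.172 417 [[-143.0, 151.0], [14.0, 115.0], [26.0, 172.0], [-130.0, 207.0]] [[-109.0, 125.0], [13.0, 188.0]]
0.1 451 [[-137.0, 149.0], [-1.0, 117.0], [13.0, 175.0], [-123.0, 207.0]] [[-28.0, 124.0], [11.0, 175.0]]
0.03 343 [[-50.0, 143.0], [-24.0, 124.0], [13.0, 175.0], [-13.0, 194.0]] [[-28.0, 125.0], [11.0, 175.0]]
```

View pics/crop2.png

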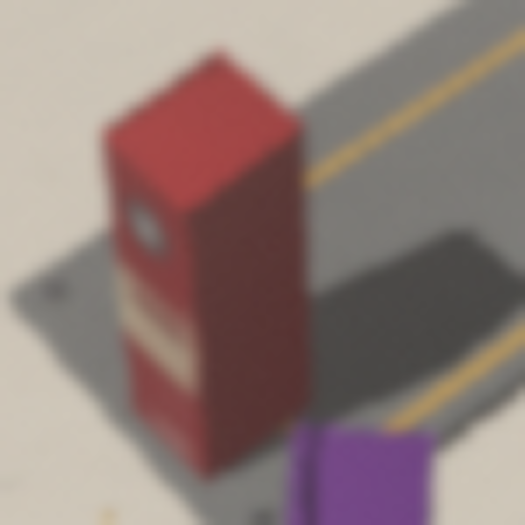

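```bash
python3 - <<'E'
from h import *
j=np.load('jig.npz')
f=lambda q,z:np.round((ray('scene',(q[0]+.5)/7-.5+200,(q[1]+.5)/7-.5+205,z)[:2]*1000-j['t'])@j['R'],1).tolist()
print([f(q,.18) for q in[(105,130),(218,55),(302,127),(190,212)]],[f(q,.012) for q in[(135,415),(207,478),(308,405)]], f((15,297),.012))
# purple, knob via scene
for n,X in(('purple top',(212,270)),): pass
W=world('top',np.load('pics/top_0.npz')['d'])
print('purple',np.round(W[265:276:3,204:222:4]*1000).tolist())
E
```

```text
[[13.2, 172.0], [14.9, 126.3], [-24.9, 123.0], [-28.9, 169.9]] [[12.0, 174.1], [-24.8, 169.3], [-23.8, 123.2]] [80.8, 179.3]
purple [[[393.0, 304.0, 1.0], [391.0, 275.0, 171.0], [391.0, 264.0, 170.0], [392.0, 261.0, 76.0], [393.0, 254.0, 2.0]], [[384.0, 303.0, 6.0], [383.0, 275.0, 169.0], [383.0, 264.0, 170.0], [383.0, 254.0, 164.0], [383.0, 246.0, 117.0]], [[375.0, 286.0, 172.0], [375.0, 275.0, 170.0], [375.0, 265.0, 166.0], [375.0, 254.0, 168.0], [374.0, 243.0, 168.0]], [[367.0, 286.0, 166.0], [367.0, 275.0, 171.0], [367.0, 264.0, 171.0], [367.0, 253.0, 170.0], [366.0, 243.0, 160.0]]]
```

The scene crop shows the carton upright, with its foot at about jig x -25..+12 and y 123..172. I'm moving behind it with shut fingers, going over everything at z 0.30.

```bash
python3 -m crank '[[[0,4,0,4.8,0,0,-7],[0,4,0,4.8,0,0,-7],[0,1,5.85,0,0,0,0],[0,1,5.85,0,0,0,0],[0,1,5.85,0,0,0,0],[0,1,5.85,0,0,0,0],[0,1,5.85,0,0,0,0],[0,1,5.85,0,0,0,0],[0,1,5.85,0,0,0,0],[0,1,5.85,0,0,0,0],[0,1,5.85,0,0,0,0],[0,1,5.85,0,0,0,0],[0,1,5.85,0,0,0,0],[0,1,5.85,0,0,0,0],[0,1,5.85,0,0,0,0],[0,1,5.85,0,0,0,0],[0,0,0,0,0,0,0]]]'; python3 - <<'E'
from h import *
from scipy.spatial.transform import Rotation as Ro
o=manip.get_obs();j=np.load('jig.npz');print(o['position'],(o['position'][:2]*1000-j['t'])@j['R'],Ro.from_quat(o['ee_rot']).as_matrix().round(3).tolist(),o['joint_pos'])
print(j['R']@[-6,212]+j['t'])
E
```

```text
clock: 2.22
position: [0.4738, 0.2532, 0.3]
ee_rot: [0.996, 0.092, -0.001, -0.001]
ft_force: [-0.0, -0.6, -0.7]
grip_width: 0.003
grasp_force: 0.0
[0.47380403 0.25321947 0.29997207] [-31.47305283 154.57566926] [[0.983, 0.183, -0.003], [0.183, -0.983, 0.002], [-0.003, -0.003, -1.0]] [ 0.19885865  0.19500009 -0.88441822  1.49869716  0.14679856  1.5197599
 -2.07087067]
[488.75603553 314.23477508]
```

```bash
python3 -m crank '[[[0,0.8,3.1,0,0,0,0],[0,0.7,3.0,0,0,0,0],[0,0,0,0,0,0,0],[0,0,0,-5,0,0,0],[0,0,0,-5,0,0,0],[0,0,0,-4.5,0,0,0],[0,0,0,0,0,0,0]]]'; python3 - <<'E'
from h import *
o=manip.get_obs();j=np.load('jig.npz');print(o['position'],(o['position'][:2]*1000-j['t'])@j['R'])
E
```

```text
clock: 3.1
position: [0.4892, 0.3066, 0.1534]
ee_rot: [0.996, 0.087, -0.002, 0.002]
ft_force: [0.8, -0.2, 1.2]
grip_width: 0.003
grasp_force: 0.0
[0.48920116 0.30664208 0.15342873] [ -6.90021035 204.44772774]
```

```bash
python3 -m crank '[[[0,0.18,-0.98,0,0,0,0],[0,0.18,-0.98,0,0,0,0],[0,0.18,-0.98,0,0,0,0],[0,0.18,-0.98,0,0,0,0]]]'; python3 - <<'E'
from h import *
o=manip.get_obs();j=np.load('jig.npz');print((o['position'][:2]*1000-j['t'])@j['R'])
p,d=snap('scene','1');j=np.load('jig.npz')
W=world('scene',d);P=(W[...,:2]*1000-j['t'])@j['R'];hsv=cv2.cvtColor(p,cv2.COLOR_RGB2HSV)
red=((hsv[...,0]<8)|(hsv[...,0]>172))&(hsv[...,1]>110)&(P[...,1]>-60)&(P[...,1]<190)&(abs(P[...,0])<60)
for lo in(.02,.06,.1,.14,.165):
  q=P[red&(W[...,2]>lo)&(W[...,2]<lo+.02)];print(lo,len(q),np.percentile(q,[3,97],axis=0).round().tolist() if len(q) else '')
E
```

```text
clock: 3.6
position: [0.498, 0.2694, 0.1566]
ee_rot: [0.996, 0.088, 0.0, 0.0]
ft_force: [0.1, -0.4, -0.0]
grip_width: -0.001
grasp_force: 0.0
[ -4.79705574 166.28506966]
0.02 13 [[-28.0, 170.0], [5.0, 175.0]]
0.06 14 [[-28.0, 133.0], [-5.0, 175.0]]
0.1 16 [[-26.0, 132.0], [-2.0, 174.0]]
0.14 28 [[-28.0, 142.0], [-12.0, 173.0]]
0.165 166 [[-28.0, 130.0], [11.0, 174.0]]
```

```bash
python3 - <<'E'
from h import *
z=np.load('pics/scene_1.npz');c=cv2.cvtColor(z['p'][170:290,190:310],cv2.COLOR_RGB2BGR);p,d=snap('top','1');e=cv2.cvtColor(p[180:250,190:270],cv2.COLOR_RGB2BGR)
cv2.imwrite('pics/crop3.png',np.hstack([cv2.resize(c,(400,400)),cv2.resize(e,(400,400))]))
E
```

```text
(no output)
```

View pics/crop3.png

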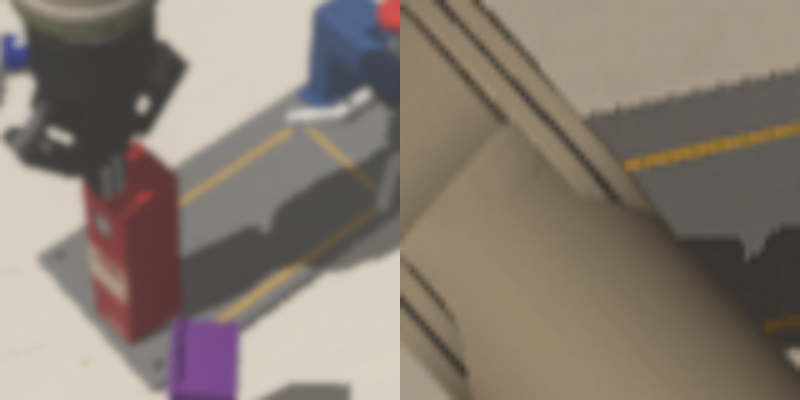

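The picture shows the finger in front of the upright carton's label face, near its top edge and just at contact, a little to the +x side. I'll shift a few mm and keep pushing.

```bash
python3 -m crank '[[[0,0.05,-0.98,0,0,0,0],[0,0.18,-0.98,0,0,0,0]]]'; python3 -m crank '[[[0,0.18,-0.98,0,0,0,0]]]'; python3 -m crank '[[[0,0.18,-0.98,0,0,0,0]]]'; python3 - <<'E'
from h import *
o=manip.get_obs();j=np.load('jig.npz');print((o['position'][:2]*1000-j['t'])@j['R'])
p,d=snap('scene','2')
W=world('scene',d);P=(W[...,:2]*1000-j['t'])@j['R'];hsv=cv2.cvtColor(p,cv2.COLOR_RGB2HSV)
red=((hsv[...,0]<8)|(hsv[...,0]>172))&(hsv[...,1]>100)&(P[...,1]>-60)&(P[...,1]<190)&(abs(P[...,0])<60)
for lo in(.02,.06,.1,.14,.165):
  q=P[red&(W[...,2]>lo)&(W[...,2]<lo+.02)];print(lo,len(q),np.percentile(q,[3,97],axis=0).round().tolist() if len(q) else '')
E
```

```text
clock: 3.95
position: [0.4997, 0.2503, 0.156]
ee_rot: [0.996, 0.088, -0.0, 0.0]
ft_force: [0.7, -0.2, -0.0]
grip_width: -0.001
grasp_force: 0.0
clock: 4.08
position: [0.5018, 0.2401, 0.156]
ee_rot: [0.996, 0.088, -0.0, 0.0]
ft_force: [0.1, 1.0, -0.2]
grip_width: 0.002
grasp_force: 0.0
clock: 4.2
position: [0.5036, 0.2303, 0.156]
ee_rot: [0.996, 0.088, 0.0, 0.0]
ft_force: [0.6, 0.5, 0.6]
grip_width: -0.001
grasp_force: 0.0
[ -6.18625881 126.78128693]
0.02 70 [[-28.0, 129.0], [3.0, 175.0]]
0.06 78 [[-28.0, 128.0], [-8.0, 174.0]]
0.1 80 [[-28.0, 130.0], [-5.0, 174.0]]
0.14 99 [[-28.0, 128.0], [-21.0, 173.0]]
0.165 373 [[-28.0, 131.0], [11.0, 174.0]]
```

```bash
python3 - <<'E'
from h import *
o=manip.get_obs();print(o['position'],o['clock'])
p,d=snap('scene','3');u,v=pix('scene',o['position']);print(u,v)
c=cv2.cvtColor(p[170:290,190:310],cv2.COLOR_RGB2BGR);c=cv2.resize(c,None,fx=5,fy=5,interpolation=cv2.INTER_CUBIC)
cv2.drawMarker(c,(int((u-190)*5),int((v-170)*5)),(0,255,0),0,20,1);cv2.imwrite('pics/crop4.png',c)
E
```

```text
[0.50412563 0.22881909 0.15591203] 4.25
236.99636740115906 224.35115539396938
```

View pics/crop4.png

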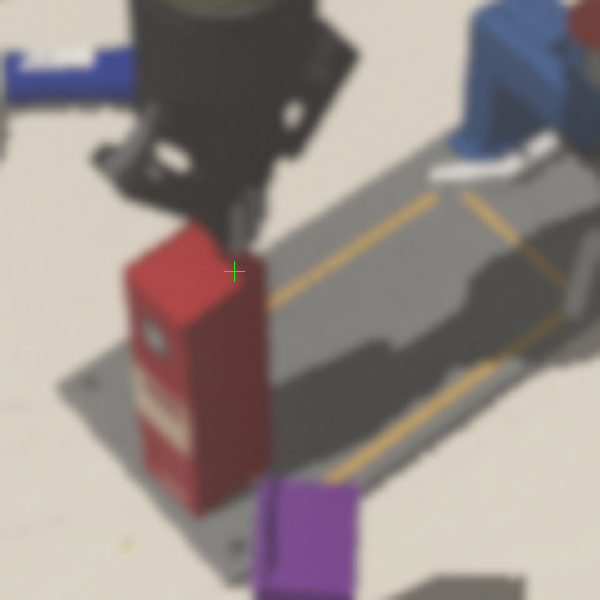

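```bash
python3 - <<'E'
from h import *
z=np.load('pics/scene_3.npz');p,d=z['p'],z['d'];W=world('scene',d);j=np.load('jig.npz')
for v in range(206,232,2):
  print(v,[(u,*np.r_[(W[v,u,:2]*1000-j['t'])@j['R'],W[v,u,2]*1000].round().astype(int).tolist(),'R' if int(p[v,u,0])>1.6*p[v,u,1] else '') for u in range(228,246,3)])
E
```

```text
206 [(228, -5, 145, 236, ''), (231, -8, 140, 235, ''), (234, -22, 142, 250, ''), (237, -17, 131, 237, ''), (240, -17, 123, 231, ''), (243, -18, 116, 226, '')]
208 [(228, -13, 151, 242, ''), (231, -11, 142, 234, ''), (234, -17, 139, 237, ''), (237, -16, 130, 229, ''), (240, -16, 122, 222, ''), (243, 123, 11, 1, '')]
210 [(228, -19, 155, 245, ''), (231, -16, 146, 235, ''), (234, -16, 138, 229, ''), (237, -18, 132, 226, ''), (240, -16, 122, 215, ''), (243, 120, 13, -3, '')]
212 [(228, -18, 155, 237, ''), (231, -2, 137, 207, ''), (234, -11, 135, 215, ''), (237, -15, 130, 215, ''), (240, -15, 122, 208, ''), (243, 111, 20, 2, '')]
214 [(228, -16, 154, 227, ''), (231, -7, 140, 207, ''), (234, -13, 137, 210, ''), (237, -15, 131, 208, ''), (240, -15, 122, 201, ''), (243, 106, 24, 1, '')]
216 [(228, 12, 136, 177, 'R'), (231, -3, 138, 195, 'R'), (234, -12, 136, 202, ''), (237, -14, 130, 199, ''), (240, -17, 124, 196, ''), (243, 100, 28, 1, '')]
218 [(228, 7, 140, 179, 'R'), (231, 1, 136, 181, 'R'), (234, -11, 136, 194, ''), (237, -15, 131, 194, ''), (240, -16, 123, 189, ''), (243, 96, 32, 0, ''
[... 271 characters left out ...]
(240, -20, 127, 181, 'R'), (243, 79, 45, 10, '')]
224 [(228, -8, 151, 181, 'R'), (231, -13, 146, 183, 'R'), (234, -15, 139, 178, 'R'), (237, -19, 134, 179, 'R'), (240, -24, 130, 180, 'R'), (243, 73, 50, 11, '')]
226 [(228, -12, 154, 180, 'R'), (231, -15, 148, 179, 'R'), (234, -21, 144, 182, 'R'), (237, -23, 138, 179, 'R'), (240, -26, 132, 177, 'R'), (243, 67, 54, 12, '')]
228 [(228, -16, 157, 181, 'R'), (231, -21, 152, 181, 'R'), (234, -24, 146, 179, 'R'), (237, -25, 139, 175, 'R'), (240, -24, 131, 166, 'R'), (243, 60, 59, 14, '')]
230 [(228, -20, 160, 179, 'R'), (231, -24, 155, 179, 'R'), (234, -27, 149, 178, 'R'), (237, -25, 139, 167, 'R'), (240, -24, 130, 158, 'R'), (243, 55, 63, 13, '')]
```

The depth shows the shut fingertips passed just above the carton top. They sit at z≈0.184 while the reported TCP z is 0.156, so reported z reads about 27 mm low; xy agrees. The carton hasn't been touched. I'll back off and redo the push lower.

```bash
python3 -m crank '[[[0,0,0,2,0,0,0],[0,-0.7,4,0,0,0,0],[0,-0.7,4,0,0,0,0],[0,0,0,-2.5,0,0,0],[0,0,0,-2.5,0,0,0],[0,0,0,0,0,0,0]]]';  python3 - <<'E'
from h import *
o=manip.get_obs();j=np.load('jig.npz');print((o['position'][:2]*1000-j['t'])@j['R'])
p,d=snap('scene','4');W=world('scene',d);P=np.dstack([(W[...,:2]*1000-j['t'])@j['R'],W[...,2]*1000])
hsv=cv2.cvtColor(p,cv2.COLOR_RGB2HSV)
m=(p.max(-1)<90)&(abs(P[...,0])<40)&(P[...,1]>180)&(P[...,1]<240)&(P[...,2]>80)&(P[...,2]<230)
for lo in range(110,220,10):
  q=P[m&(P[...,2]>=lo)&(P[...,2]<lo+10)]
  if len(q): print(lo,len(q),q.min(0).round(),q.max(0).round())
E
```

```text
clock: 5.05
position: [0.4887, 0.3112, 0.1258]
ee_rot: [0.996, 0.088, -0.001, 0.0]
ft_force: [-0.5, -0.3, 0.2]
grip_width: 0.003
grasp_force: 0.0
[ -6.58463955 209.01803714]
150 1 [-14. 208. 160.] [-14. 208. 160.]
160 14 [-17. 198. 163.] [-12. 220. 170.]
170 30 [-18. 197. 170.] [ -5. 223. 180.]
180 25 [-18. 200. 180.] [-10. 223. 190.]
190 34 [-20. 181. 191.] [ -8. 231. 199.]
200 105 [-20. 180. 200.] [  3. 239. 210.]
210 43 [-23. 180. 210.] [  4. 240. 220.]
```

```bash
python3 -m crank '[[[0,0.18,-0.98,-1,0,0,0],[0,0.18,-0.98,0,0,0,0],[0,0.18,-0.98,0,0,0,0]]]'|sed -n 1,4p; python3 -m crank '[[[0,0.18,-0.98,0,0,0,0]]]'|sed -n 1,4p;python3 -m crank '[[[0,0.18,-0.98,0,0,0,0]]]'|sed -n 2,4p;python3 -m crank '[[[0,0.18,-0.98,0,0,0,0]]]'|sed -n 2,4p; python3 - <<'E'
from h import *
o=manip.get_obs();j=np.load('jig.npz');print((o['position'][:2]*1000-j['t'])@j['R'])
p,d=snap('scene','5')
W=world('scene',d);P=(W[...,:2]*1000-j['t'])@j['R'];hsv=cv2.cvtColor(p,cv2.COLOR_RGB2HSV)
red=((hsv[...,0]<8)|(hsv[...,0]>172))&(hsv[...,1]>100)&(P[...,1]>-60)&(P[...,1]<190)&(abs(P[...,0])<60)
for lo in(.02,.06,.1,.14,.165):
  q=P[red&(W[...,2]>lo)&(W[...,2]<lo+.02)];print(lo,len(q),np.percentile(q,[3,97],axis=0).round().tolist() if len(q) else '')
E
```

```text
clock: 5.48
position: [0.4959, 0.282, 0.1177]
ee_rot: [0.996, 0.088, 0.001, -0.001]
ft_force: [-1.4, 3.8, 12.5]
clock: 5.6
position: [0.4982, 0.2731, 0.1187]
ee_rot: [0.996, 0.088, 0.002, -0.001]
ft_force: [-0.2, 3.0, 15.1]
position: [0.5003, 0.2632, 0.119]
ee_rot: [0.996, 0.088, 0.003, -0.001]
ft_force: [-0.3, 1.9, 13.6]
position: [0.5018, 0.2524, 0.1183]
ee_rot: [0.996, 0.088, 0.002, -0.001]
ft_force: [-0.4, 0.4, 4.0]
[ -4.04898742 148.87268631]
0.02 56 [[-28.0, 124.0], [8.0, 171.0]]
0.06 148 [[-27.0, 114.0], [9.0, 163.0]]
0.1 60 [[-26.0, 103.0], [-23.0, 139.0]]
0.14 102 [[-26.0, 91.0], [-17.0, 138.0]]
0.165 176 [[-26.0, 85.0], [-3.0, 130.0]]
```

```bash
python3 -m crank '[[[0,0.18,-0.98,0,0,0,0],[0,0.18,-0.98,0,0,0,0],[0,0,0,0,0,0,0],[0,0,0,0,0,0,0],[0,0,0,0,0,0,0],[0,0,0,0,0,0,0],[0,0,0,0,0,0,0]]]'; python3 - <<'E'
from h import *
o=manip.get_obs();j=np.load('jig.npz');print((o['position'][:2]*1000-j['t'])@j['R'])
p,d=snap('scene','6')
W=world('scene',d);P=(W[...,:2]*1000-j['t'])@j['R'];hsv=cv2.cvtColor(p,cv2.COLOR_RGB2HSV)
red=((hsv[...,0]<8)|(hsv[...,0]>172))&(hsv[...,1]>100)&(P[...,1]>-80)&(P[...,1]<190)&(abs(P[...,0])<60)
for lo in(.02,.045,.06,.1,.14,.165):
  q=P[red&(W[...,2]>lo)&(W[...,2]<lo+.02)];print(lo,len(q),np.percentile(q,[3,97],axis=0).round().tolist() if len(q) else '')
cv2.imwrite('pics/crop5.png',cv2.resize(cv2.cvtColor(p[150:290,190:350],cv2.COLOR_RGB2BGR),None,fx=4,fy=4,interpolation=cv2.INTER_CUBIC))
E
```

```text
clock: 6.78
position: [0.5038, 0.2329, 0.116]
ee_rot: [0.996, 0.088, -0.0, -0.0]
ft_force: [0.3, -0.1, 0.5]
grip_width: 0.003
grasp_force: 0.0
[ -5.56078393 129.30397211]
0.02 225 [[-24.0, -38.0], [5.0, 122.0]]
0.045 722 [[-23.0, -40.0], [21.0, 121.0]]
0.06 532 [[-22.0, -40.0], [22.0, 119.0]]
0.1 0 
0.14 0 
0.165 0
```

View pics/crop5.png

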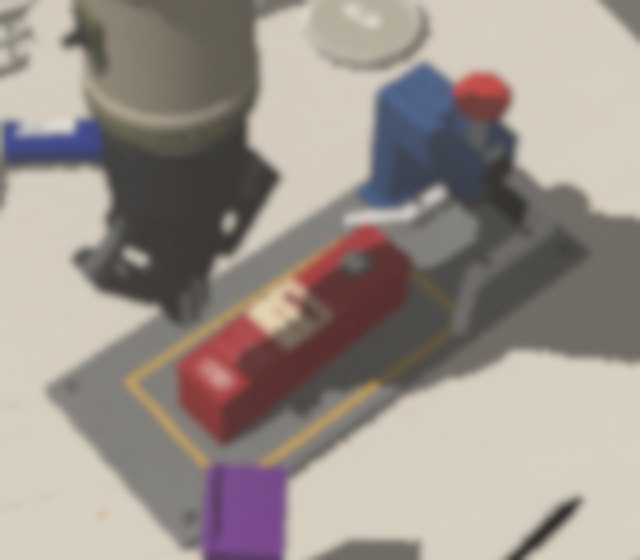

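```bash
cat > meas.py <<'E'
from h import *
def lie(tag,c='scene'):
    p,d=snap(c,tag);j=np.load('jig.npz');W=world(c,d);P=np.dstack([(W[...,:2]*1000-j['t'])@j['R'],W[...,2]*1000])
    hsv=cv2.cvtColor(p,cv2.COLOR_RGB2HSV);red=((hsv[...,0]<8)|(hsv[...,0]>172))&(hsv[...,1]>90)&(P[...,1]>-160)&(P[...,1]<190)&(abs(P[...,0])<60)&(P[...,2]>16)&(P[...,2]<110)
    red=cv2.erode(red.astype('u1'),np.ones((3,3)))>0
    q=P[red&(P[...,2]>40)&(abs(P[...,1]-30)<400)];zt=np.percentile(q[:,2],[50,75,90]);t=q[q[:,2]>48]
    print(c,'z',zt.round(1),'xy pct',np.percentile(t,[1,99],axis=0).round(1).tolist())
    for lo in range(-150,190,40):
        s=t[(t[:,1]>lo)&(t[:,1]<lo+40)]
        if len(s)>15:print(lo+20,len(s),'x',np.percentile(s[:,0],[2,98]).round(1),'z',np.median(s[:,2]).round(1))
if __name__=='__main__':
    import sys; lie(sys.argv[1],sys.argv[2])
E
python3 meas.py 7 scene; python3 meas.py 7 top
```

```text
scene z [61.4 63.  64. ] xy pct [[-24.2, -39.5, 48.3], [20.3, 122.0, 65.5]]
-50 48 x [-14.8  20.9] z 62.2
-10 125 x [-17.   20.6] z 61.8
30 56 x [-20.2  17. ] z 62.1
70 142 x [-22.3  15.3] z 62.0
110 169 x [-24.5  12.9] z 61.7
top z [63.5 65.2 66.9] xy pct [[-15.9, -43.1, 57.2], [21.7, 19.3, 69.1]]
-50 48 x [-12.4  20.7] z 63.3
-10 95 x [-15.7  21.7] z 63.1
30 25 x [-3.7 19.4] z 64.3
```

The carton lies in the bay, with its foot end at jig y≈122 and its top at about -43. It is yawed ~3° and stands 50 mm high at z 62, so it is still clear of the pad. Next I'll step back, go down behind its foot, and check the finger height.

```bash
python3 -m crank '[[[0,-0.4,2.4,0,0,0,0],[0,0,0,-3,0,0,0],[0,0,0,-3,0,0,0],[0,0,0,-2,0,0,0],[0,0,0,-1.5,0,0,0],[0,0,0,0,0,0,0]]]';  python3 - <<'E'
from h import *
o=manip.get_obs();j=np.load('jig.npz');print((o['position'][:2]*1000-j['t'])@j['R'],o['joint_pos'].round(2))
p,d=snap('scene','8');W=world('scene',d);P=np.dstack([(W[...,:2]*1000-j['t'])@j['R'],W[...,2]*1000])
m=(p.max(-1)<100)&(abs(P[...,0])<40)&(P[...,1]>115)&(P[...,1]<190)&(P[...,2]>18)&(P[...,2]<100)
for lo in range(20,100,10):
  q=P[m&(P[...,2]>=lo)&(P[...,2]<lo+10)]
  if len(q): print(lo,len(q),q.min(0).round(),q.max(0).round())
E
```

```text
clock: 7.68
position: [0.4995, 0.2565, 0.0204]
ee_rot: [0.996, 0.088, -0.001, 0.0]
ft_force: [0.3, 0.4, 0.6]
grip_width: 0.0
grasp_force: 0.0
[ -5.6360204  153.32074241] [ 0.1   0.5  -0.8   1.79  0.41  1.03 -2.25]
20 14 [-25. 115.  22.] [ -3. 122.  30.]
30 18 [-25. 116.  30.] [ 11. 123.  40.]
40 17 [-24. 115.  41.] [  8. 123.  49.]
50 28 [-25. 116.  50.] [  9. 166.  60.]
60 52 [-25. 115.  60.] [  3. 168.  69.]
70 21 [-16. 141.  71.] [ -4. 168.  80.]
80 18 [-17. 147.  80.] [-10. 168.  89.]
90 53 [-18. 116.  90.] [  6. 185. 100.]
```

```bash
python3 -m crank '[[[0,0,0,-1.6,0,0,0],[0,0.2,-0.98,0,0,0,0],[0,0.2,-0.98,0,0,0,0],[0,0.23,-0.98,0,0,0,0],[0,0.23,-0.98,0,0,0,0]]]';python3 -m crank '[[[0,0.23,-0.98,0,0,0,0],[0,0.23,-0.98,0,0,0,0],[0,0.23,-0.98,0,0,0,0]]]'; python3 - <<'E'
from h import *
o=manip.get_obs();j=np.load('jig.npz');print((o['position'][:2]*1000-j['t'])@j['R'],o['joint_pos'].round(2))
E
python3 meas.py 9 scene
```

```text
clock: 8.35
position: [0.5088, 0.2167, 0.0053]
ee_rot: [0.996, 0.088, 0.0, 0.0]
ft_force: [-0.8, 1.3, 0.3]
grip_width: -0.001
grasp_force: 0.3
clock: 8.72
position: [0.5156, 0.1876, 0.0052]
ee_rot: [0.996, 0.088, 0.0, -0.0]
ft_force: [-0.6, 0.7, 0.2]
grip_width: 0.0
grasp_force: 0.6
[-1.94494612 82.63054494] [ 0.22  0.49 -0.78  1.83  0.41  0.98 -2.13]
scene z [60.3 62.3 63.8] xy pct [[-21.7, -92.2, 48.6], [16.8, 68.1, 65.5]]
-90 62 x [-19.1  16.7] z 61.6
-50 126 x [-19.8  16.5] z 61.5
-10 16 x [-20.5 -18.4] z 51.4
30 99 x [-21.5  -0.6] z 61.3
70 32 x [-22.  -15.3] z 59.9
```

```bash
python3 -m crank '[[[0,0.2,-0.98,0,0,0,0],[0,0.2,-0.98,0,0,0,0],[0,0.2,-0.98,0,0,0,0],[0,0.2,-0.98,0,0,0,0],[0,0.1,-0.5,0,0,0,0]]]'|sed -n 2,4p;python3 -m crank '[[[0,0.05,-0.3,0,0,0,0]]]'|sed -n 2,4p;python3 -m crank '[[[0,0.05,-0.3,0,0,0,0]]]'|sed -n 2,4p; python3 - <<'E'
from h import *
o=manip.get_obs();j=np.load('jig.npz');print((o['position'][:2]*1000-j['t'])@j['R'],o['joint_pos'].round(2))
E
python3 meas.py 10 scene
```

```text
position: [0.5245, 0.1429, 0.005]
ee_rot: [0.996, 0.088, -0.0, 0.0]
ft_force: [-0.5, 0.8, 0.1]
position: [0.5249, 0.1406, 0.005]
ee_rot: [0.996, 0.088, -0.0, 0.0]
ft_force: [0.1, 0.4, -1.8]
position: [0.525, 0.1391, 0.0051]
ee_rot: [0.996, 0.089, -0.0, -0.001]
ft_force: [-1.7, 7.9, 0.7]
[-1.18684287 33.18072565] [ 0.31  0.48 -0.78  1.85  0.4   0.98 -2.03]
scene z [59.9 62.6 63.8] xy pct [[-22.2, -138.4, 48.4], [14.5, 19.8, 65.5]]
-130 54 x [-22.2  -9.9] z 61.2
-90 101 x [-21.9  15.2] z 61.5
-50 30 x [-22.   -3.6] z 56.2
-10 94 x [-21.7  -2.7] z 62.0
30 22 x [-21.9 -15. ] z 57.4
```

The wrist force rose to 7.9 N, so the carton has reached the stop. I'll press a little harder to seat it, hold, then back off slightly and look.

```bash
python3 -m crank '[[[0,0.05,-0.25,0,0,0,0]]]'|sed -n 2,4p;python3 -m crank '[[[0,0.03,-0.2,0,0,0,0],[0,0,0,0,0,0,0],[0,0,0,0,0,0,0]]]'|sed -n 2,4p; python3 -m crank '[[[0,-0.2,1,0,0,0,0],[0,-0.2,1,0,0,0,0],[0,0,0,5,0,0,0],[0,0,0,6,0,0,0],[0,0,0,6,0,0,0],[0,0,0,6,0,0,0],[0,-1,3,2,0,0,0],[0,-1,5,0,0,0,0],[0,-1,5,0,0,0,0],[0,0,0,0,0,0,0]]]'|sed -n 1,4p
python3 - <<'E'
from h import *
p,d=snap('scene','11');c=cv2.resize(cv2.cvtColor(p[150:250,240:360],cv2.COLOR_RGB2BGR),None,fx=5,fy=5,interpolation=cv2.INTER_CUBIC)
cv2.imwrite('pics/crop6.png',c)
import meas; meas.lie('12','scene'); meas.lie('12','top')
o=manip.get_obs();j=np.load('jig.npz');print((o['position'][:2]*1000-j['t'])@j['R'])
E
```

```text
position: [0.525, 0.139, 0.0054]
ee_rot: [0.996, 0.09, 0.0, -0.002]
ft_force: [-3.9, 15.4, 1.9]
position: [0.525, 0.139, 0.0056]
ee_rot: [0.996, 0.09, 0.0, -0.003]
ft_force: [-4.4, 15.9, 1.3]
clock: 11.45
position: [0.4897, 0.288, 0.2552]
ee_rot: [0.996, 0.092, -0.0, -0.001]
ft_force: [0.4, -0.4, -0.7]
scene z [60.9 62.7 64.1] xy pct [[-21.8, -137.2, 48.6], [15.7, 20.9, 66.2]]
-130 47 x [-22.   -9.1] z 61.2
-90 114 x [-21.1  15.2] z 61.5
-50 35 x [-21.4  12.7] z 56.5
-10 180 x [-21.6  15.5] z 62.1
30 72 x [-21.5  14.1] z 60.5
top z [63.4 64.8 66.2] xy pct [[-20.7, -117.5, 56.7], [16.8, 16.3, 68.0]]
-90 53 x [-20.5  15.9] z 63.8
-50 22 x [-20.5  16.1] z 62.5
-10 158 x [-20.5  15.4] z 63.3
30 30 x [-20.5  16.3] z 63.5
[ -7.93850633 180.30152958]
```

View pics/crop6.png

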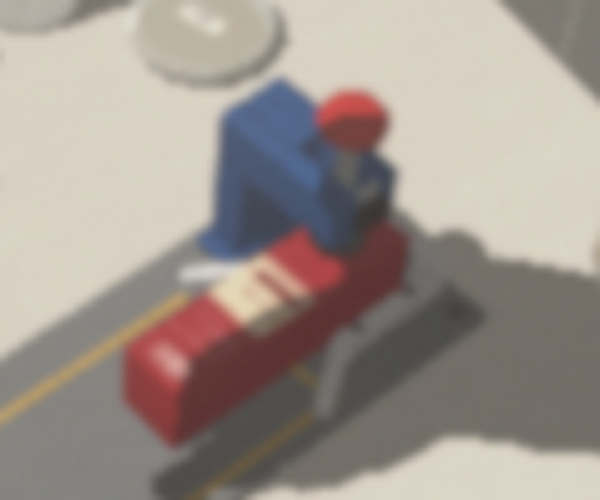

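The carton is flush under the press: foot at jig y≈19, yaw ~0°, centred within 3 mm. Now to the knob.

```bash
python3 -m crank '[[[0,1.05,-4.9,0,0,0,0],[0,1.05,-4.9,0,0,0,0],[0,1.05,-4.9,0,0,0,0],[0,1.05,-4.9,0,0,0,0],[0,1.05,-4.9,0,0,0,0],[0,1.05,-4.9,0,0,0,0],[0,0,0,0,0,0,0],[0,0,0,-4,0,0,0],[0,0,0,-3.5,0,0,0],[0,0,0,0,0,0,0]]]'
python3 - <<'E'
from h import *
o=manip.get_obs();p,d=snap('scene','13');W=world('scene',d)
u,v=pix('scene',o['position']+[0,0,.03]);print(o['position'],u,v)
X=W*1000;m=(p.max(-1)<100)&(X[...,2]>160)&(X[...,2]<235)&(np.hypot(X[...,0]-553,X[...,1]+5)<45)
for lo in range(160,235,10):
  q=X[m&(X[...,2]>=lo)&(X[...,2]<lo+10)]
  if len(q): print(lo,len(q),q.min(0).round(),q.max(0).round())
hsv=cv2.cvtColor(p,cv2.COLOR_RGB2HSV);r=((hsv[...,0]<8)|(hsv[...,0]>172))&(hsv[...,1]>120)&(X[...,2]>145)&(np.hypot(X[...,0]-553,X[...,1]+5)<45)
print('knob',X[r].min(0).round(),X[r].max(0).round())
E
```

```text
clock: 12.85
position: [0.5534, -0.0112, 0.1781]
ee_rot: [0.996, 0.088, -0.002, -0.0]
ft_force: [0.5, -0.5, 0.3]
grip_width: -0.001
grasp_force: 0.0
[ 0.55337977 -0.01119709  0.17809268] 314.75229739551673 158.99993159021713
210 12 [542. -12. 214.] [554.   1. 220.]
220 26 [541. -16. 221.] [554.   3. 230.]
230 15 [542. -17. 231.] [553.   3. 235.]
knob [536. -17. 158.] [564.  14. 171.]
```

```bash
python3 -m crank '[[[0,0,0.5,-1.5,0,0,0],[0,0,0,-1.5,0,0,0],[0,0,0,0,0,0,0]]]'|sed -n 2,4p; for i in 1 2 3; do python3 -m crank '[[[0,0,0,-0.3,0,0,0]]]'|sed -n 2,4p; done
```

```text
position: [0.5544, -0.0056, 0.1489]
ee_rot: [0.996, 0.088, -0.001, -0.0]
ft_force: [0.3, 0.5, 0.7]
position: [0.5554, -0.0056, 0.1473]
ee_rot: [0.996, 0.088, 0.0, 0.0]
ft_force: [0.1, -0.5, 0.1]
position: [0.5554, -0.0056, 0.1442]
ee_rot: [0.996, 0.088, 0.0, 0.0]
ft_force: [-0.1, 0.3, 0.9]
position: [0.5553, -0.0056, 0.1411]
ee_rot: [0.996, 0.088, 0.0, 0.0]
ft_force: [-0.3, -0.4, 1.8]
```

```bash
python3 -m crank '[[[0,0,0,-0.3,0,0,0]]]'|sed -n 2,4p; for i in 1 2 3; do python3 -m crank '[[[0,0,0,-0.15,0,0,0]]]'|sed -n 2,4p; done
```

```text
position: [0.5553, -0.0056, 0.1381]
ee_rot: [0.996, 0.088, 0.0, 0.0]
ft_force: [-1.3, -0.3, 2.1]
position: [0.5553, -0.0056, 0.1366]
ee_rot: [0.996, 0.088, 0.0, 0.0]
ft_force: [0.5, 0.1, 3.1]
position: [0.5554, -0.0056, 0.1353]
ee_rot: [0.996, 0.088, 0.0, 0.0]
ft_force: [-2.1, -0.1, 12.7]
position: [0.5556, -0.0056, 0.1351]
ee_rot: [0.996, 0.088, 0.001, 0.0]
ft_force: [-7.9, -1.5, 25.3]
```

The pad is on the carton with about 22 N net. I'll hold briefly, release and retreat.

```bash
python3 -m crank '[[[0,0,0,0,0,0,0],[0,0,0,0,0,0,0],[0,0,0,0,0,0,0],[0,0,0,0,0,0,0]]]'|sed -n 1,4p; python3 -m crank '[[[0,0,0,0.5,0,0,0],[0,0,0,1,0,0,0],[0,0,0,3,0,0,0],[0,0,0,5,0,0,0],[0,0,0,5,0,0,0],[0,-0.5,5,0,0,0,0],[0,-0.5,5,0,0,0,0],[0,-0.5,5,0,0,0,0],[0,-0.5,5,0,0,0,0],[0,-0.5,5,0,0,0,0],[0,0,0,0,0,0,0],[0,0,0,0,0,0,0]]]'|sed -n 1,4p
python3 - <<'E'
from h import *
import meas; meas.lie('14','scene'); p,d=snap('scene','15');X=world('scene',d)*1000
hsv=cv2.cvtColor(p,cv2.COLOR_RGB2HSV);r=((hsv[...,0]<8)|(hsv[...,0]>172))&(hsv[...,1]>120)&(X[...,2]>135)&(np.hypot(X[...,0]-553,X[...,1]+5)<45)
print('knob',X[r].min(0).round(),X[r].max(0).round())
E
```

```text
clock: 14.65
position: [0.5555, -0.0056, 0.1352]
ee_rot: [0.996, 0.088, 0.001, 0.001]
ft_force: [-6.1, -0.9, 16.9]
clock: 16.15
position: [0.5302, 0.2441, 0.2784]
ee_rot: [0.996, 0.088, -0.0, 0.0]
ft_force: [-0.3, -0.8, -0.1]
scene z [60.7 62.7 63.9] xy pct [[-22.4, -137.7, 48.1], [16.0, 20.8, 65.3]]
-130 50 x [-22.   -7.9] z 60.7
-90 88 x [-21.9  11.7] z 61.5
-50 29 x [-22.1  13.5] z 53.5
-10 173 x [-22.2  16. ] z 62.4
30 81 x [-21.5  14.8] z 60.7
knob [540.  -7. 164.] [541.   3. 165.]
```

View pics/scene_15.png

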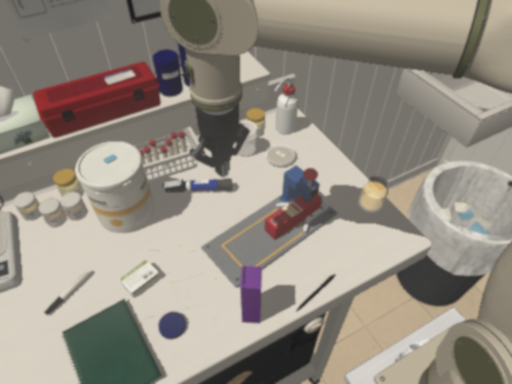

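The carton is home at (293,215) and the knob is back up at (310,175). The jar (373,193), lid (172,325), dish (281,156) and label box (140,277) have not moved, and the robot is clear of everything.

```bash
python3 -c "
from workcell import job
print(job.hand_in())"
```

```text
the job is handed in; nothing more can be done
None
```

The job is handed in: the carton was toppled into the bay, pushed home against the stop and stamped with roughly 13–22 N for about half a second. The knob sprang back and the bystanders are where they were; contrary to the description, the carton lay about 50 mm high rather than 42 mm, so the pad travelled only about 6 mm.

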